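Put three swapped racks back on their own units

TASK

The three racks for the DNA clean-up stand on one another's units: move the PCR block to the cooler, the tube rack to the magnetic stand and the deep-well block to the shaker, each fully seated in the nest (either way round is fine), using the empty parking nest on the way. Keep the racks upright, set them down gently, never put one down on the bare bench, and leave the bottle, the timer and the slide box alone.

Things in the scene. Friction and masses are not known exactly. Their poses are not given: they have to be found in the camera images.
- pcr_block: PCR block: bare metal block with 40 small round wells (6 mm) in 5 rows of 8. It stands on a skirt 86 x 62 mm and 9 mm high; above the skirt it is 78 x 54 mm, 34 mm high in all. Origin: centre of the underside; z up, x along the 86 mm length, y across. Grip it across the 54 mm width, above the skirt. Loose, about 220 g.
- tube_rack: Tube rack: white plastic rack with 8 large round holes (14 mm) with raised collars, in 2 rows of 4. It stands on a skirt 86 x 62 mm and 9 mm high; above the skirt it is 78 x 54 mm, 43 mm high in all. Origin: centre of the underside; z up, x along the 86 mm length, y across. Grip it across the 54 mm width, above the skirt. Loose, about 90 g.
- deep_well_block: Deep-well block: grey plastic block with 12 square wells (15 mm) in 3 rows of 4. It stands on a skirt 86 x 62 mm and 9 mm high; above the skirt it is 74 x 54 mm, 48 mm high in all. Origin: centre of the underside; z up, x along the 86 mm length, y across. Grip it across the 54 mm width, above the skirt. Loose, about 100 g.
- cooler: Cooler: white unit with a bank of upright metal cooling fins on its front section. 158 x 88 mm; front section 48 mm long, on the nest's -x side, 54 mm high. Fixed. Nest for a rack's skirt, length along x, either way round: 90 x 66 mm at its floor, 32 mm above the origin; corner lips rise 10 mm more, flaring 5 mm a side to guide a rack home. Origin: on the bench below the nest's centre; z up.
- magnet_stand: Magnetic stand: low black unit, two rows of four round magnets on its front. 158 x 88 mm; front section 48 mm long, on the nest's -x side, 27 mm high. Fixed. Nest for a rack's skirt, length along x, either way round: 90 x 66 mm at its floor, 22 mm above the origin; corner lips rise 10 mm more, flaring 5 mm a side to guide a rack home. Origin: on the bench below the nest's centre; z up.
- shaker: Shaker: grey unit, round knob and small display on the front panel. 158 x 88 mm; front section 48 mm long, on the nest's -x side, 53 mm high. Fixed. Nest for a rack's skirt, length along x, either way round: 90 x 66 mm at its floor, 40 mm above the origin; corner lips rise 10 mm more, flaring 5 mm a side to guide a rack home. Origin: on the bench below the nest's centre; z up.
- parking_nest: Parking nest: plain low white tray without any front section, 110 x 86 mm, empty at the start. Fixed. Nest for a rack's skirt, length along x, either way round: 90 x 66 mm at its floor, 12 mm above the origin; corner lips rise 10 mm more, flaring 5 mm a side to guide a rack home. Origin: on the bench below the nest's centre; z up.
- bottle: Bystander: capped glass bottle, 66 mm across, 135 mm high, standing behind the work; origin: centre of its underside.
- timer_white: Bystander: flat white timer, 62 x 62 x 16 mm, lying behind the work; origin: centre of its underside.
- slide_case: Bystander: small flat box of slides, 60 x 86 x 30 mm, lying behind the work; origin: centre of its underside.
There are look-alikes about, which are no part of the job. Leave any orange or turquoise look-alike of the deep_well_block alone.

How it is judged:
By the outcome, as a careful person would: the job done as asked, in the order asked, and still so for the second after the job is handed in, with the robot touching nothing.
It also fails if it takes over 104 s, if anything falls off the work surface, if the arm or the gripper's body presses on something with over 40 N, if the wrist force passes 120 N, or if a joint passes its speed limit or range.

ROBOT

A 6-joint arm with a two-finger parallel gripper is mounted at the origin on a cart in front of the work surface, level with it; the furniture and walls round the work are solid. World frame = base frame: x ahead of the robot, y to its left, z up, the work surface at z = 0. Lengths are in mm, angles in rad, forces in N, time in s.
With the tool pointing down it reaches from about 350 to 875 mm from the base axis. Payload 4.2 kg.
Tool frame: the origin (TCP) lies midway between the tips of the shut fingers; the grasp point (between the pads) lies 19 mm behind it (arm.hold_point_z is the distance from the TCP to the grasp point, in mm); z points along the fingers, y is the line along which they close (so a half turn about z gives the same grasp; the last joint's range is limited). The gripper opens to 85 mm and grips with 20 to 120 N. Pads are 22 mm wide; open, the fingers measure 114 mm over their backs; the gripper's body (76 mm by 85 mm) begins 54 mm behind the grasp point. The pads swing forward as they close: fully open they stand 13 mm farther back than shut.
Start: joints at [1.479, 0.385, 0.008, 0, -1.194, -0.259], TCP at [214.748, 586.926, 202.212] pointing down, gripper open.
Joint ranges: [-3.14, 3.14], [-1.21, 2.06], [-1.07, 1.41], [-3.16, 2.05], [-2.99, -0.16], [-3.1, 3.1]. Speed limits (rad/s): [2.79, 2.79, 3.14, 3.14, 3.14, 3.14].

INTERFACE

Orientations are given as a unit quaternion [x, y, z, w].
In Python, from bench import arm, vision gives the robot as it stands. The module is installed in compiled form; this text tells all that it offers.
- The arm moves only by the tool servo_tool, never from a script. Its argument "plan" is a list of rows, each a list of 7 numbers: the shift along the world's x, y, z each as a share of 300 mm, from -1 to 1, then the turn, a rotation vector about the world's x, y, z each as a share of 2 rad, from -1 to 1, then the opening, from 0 (shut) to 1 (fully open). A call has 1 to 20 rows; each row shifts and turns the commanded pose from where the row before left it; what a row does not reach is not made up. A row lasts 1/8 s, in which the tool goes at most 62.5 mm and 10.7 degrees, less where a joint would pass 70% of its speed; a pose out of reach is approached as far as the arm can. A call with a number of a shift or a turn outside -1 to 1 is refused whole. A call with a gripper value outside its range is refused whole. The fingers move at their own pace and stop on an object; the grip force is fixed at half the most. Time passes only in rows, so rows that do not move let the fingers close. It gives the time, the measured TCP pose, the force, the opening and the grip force at its end, in the units of the state.
- arm.read_state(): the state, without advancing time (a new reading comes with each control period).
- vision.get_image(name): name is "side" or "top" or "wrist"; returns a dict with "image" (480x640x3 uint8, red, green, blue), "z_map" (480x640 float32, mm along the optical axis (not along the pixel's ray), 0 where there is no reading), "K" (3x3 intrinsics, pixels), "world_to_cam" (4x4, takes a point from world to camera coordinates); the wrist camera has in their place "mount" (4x4, takes a point from camera to tool coordinates, whose origin is the TCP and whose axes are the flange's). Camera axes: x right, y down, z forward; pixel columns grow to the right and rows downward; lengths in mm; the calibration is good to about 2 mm. A picture is of the moment at which its call begins: read the wrist's pose just before it.
- arm.job_done(): hands the job in; it is judged then, once.
The state is a dict: "clock": time; "joints": joint angles; "joint_vel": joint speeds; "joint_efforts": joint torques, N m; "position": TCP position; "ee_rot": TCP orientation; "contact_force": force on the tool from outside, world axes, zero at the start; "wrist_torque": the same for the moment, N m; "gripper_width": finger opening in mm; "grasp_force": force on a finger pad.
Only numpy, scipy, OpenCV 4.12 (cv2) and the standard library are available. Lean on these libraries where they do the work, as an engineer would, in place of code of your own. Each camera call takes 0.05 s, during which the arm holds its last target. There are 200 camera calls.

## Working session

There is one attempt and no reset: what is moved stays moved. The work goes in short steps, Python scripts to look and compute and a tool call to move; the robot and the scene stay as the last step left them, time stands still between calls to the robot, and variables do not carry over. Pictures are saved under pics/ and viewed, at most 14 in all, crops included, and the job is handed in when it is done.

Besides the shell and the picture viewer there is one more tool, called after "Call:" by a JSON object that holds its "fn" and its "kwargs". servo_tool: Moves the arm, as the interface text tells. Its arguments: {"type":"object","properties":{"plan":{"type":"array"}},"required":["plan"]}

```bash
mkdir -p pics
python3 - <<'E'
from bench import arm, vision
import cv2, numpy as np
s=arm.read_state()
print({k:np.round(v,3).tolist() for k,v in s.items()})
print(arm.hold_point_z)
for n in ["top","side"]:
    d=vision.get_image(n); np.savez(f"pics/{n}0.npz",**d)
    cv2.imwrite(f"pics/{n}0.png",d["image"][:,:,::-1]); print(n,d["K"].round(1).tolist(),d["world_to_cam"].round(3).tolist())
E
```

```text
{'clock': 0.0, 'joints': [1.479, 0.386, 0.007, -0.001, -1.194, -0.259], 'joint_vel': [0.0, 0.002, -0.0, 0.0, -0.001, 0.001], 'joint_efforts': [0.0, -39.229, 18.839, 4.186, -0.005, 0.0], 'position': [214.509, 586.339, 201.1], 'ee_rot': [0.985, -0.175, -0.0, 0.001], 'contact_force': [0.256, -0.506, 0.135], 'wrist_torque': [0.013, -0.003, -0.052], 'grasp_force': 0.0, 'gripper_width': 85.514}
18.700000000000003
top [[508.9, 0.0, 317.2], [0.0, 508.9, 241.8], [0.0, 0.0, 1.0]] [[0.017, -1.0, 0.003, -0.696], [-0.971, -0.017, -0.238, 517.74], [0.238, 0.001, -0.971, 1179.985], [0.0, 0.0, 0.0, 1.0]]
side [[483.1, 0.0, 315.6], [0.0, 483.1, 239.7], [0.0, 0.0, 1.0]] [[0.921, -0.389, 0.002, -475.28], [-0.251, -0.599, -0.76, 170.466], [0.297, 0.7, -0.649, 1118.672], [0.0, 0.0, 0.0, 1.0]]
```

View pics/top0.png

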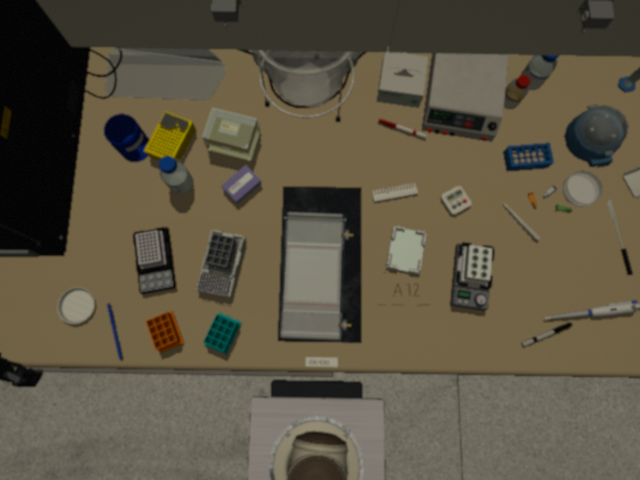

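View pics/side0.png

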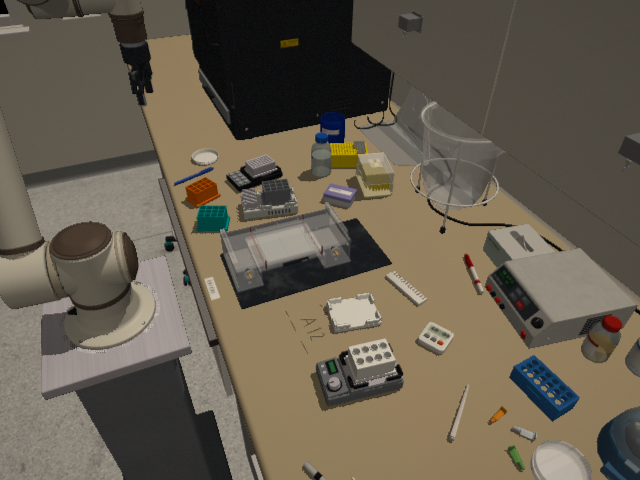

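The top view shows the magnetic stand with the PCR block at about (153,258), and the cooler with the grey deep-well block at (221,263). The empty parking nest is at (407,250) and the shaker with the tube rack is at (473,275). The orange block (165,331) and turquoise block (222,334) are the look-alikes. The side view agrees.

I'll go in the order asked: deep-well → parking, PCR → cooler, tube → magnet, deep-well → shaker.

```bash
cat > h.py <<'E'
import numpy as np, cv2
def cloud(d, T=None):
    """world points per pixel (480,640,3); T: cam->world"""
    if T is None: T=np.linalg.inv(d["world_to_cam"])
    v,u=np.mgrid[:480,:640]; z=d["z_map"].astype(float); K=d["K"]
    p=np.stack([(u-K[0,2])/K[0,0]*z,(v-K[1,2])/K[1,1]*z,z,np.ones_like(z)],-1)
    w=(p@T.T)[...,:3]; w[z==0]=np.nan; return w
def rect(P):
    """minAreaRect of xy points: centre, long, short, angle of the long side"""
    (c,(a,b),t)=cv2.minAreaRect(P[:,:2].astype(np.float32)); t=np.radians(t)
    if a<b: a,b,t=b,a,t+np.pi/2
    return np.round(c,1),round(a,1),round(b,1),round((t+np.pi/2)%np.pi-np.pi/2,3)
E
python3 - <<'E'
from h import *
boxes=dict(top=dict(pcr=(130,225,178,295),deep=(195,228,247,302),tube=(448,238,500,312),park=(383,222,432,278)),
 side=dict(pcr=(225,150,282,192),deep=(238,175,300,222),tube=(312,335,408,405),park=(320,288,386,335)))
hs=dict(pcr=56,deep=80,tube=83,park=22)
for n in boxes:
    d=np.load(f"pics/{n}0.npz"); w=cloud(d)
    for k,(a,b,c,e) in boxes[n].items():
        P=w[b:e,a:c].reshape(-1,3); P=P[~np.isnan(P[:,2])]
        hist,_=np.histogram(P[:,2],bins=range(-10,111,5)); print(n,k,hist.tolist())
        Q=P[abs(P[:,2]-hs[k])<5]; print('  top',len(Q),rect(Q),np.round(np.median(Q[:,2]),1))
        Q=P[P[:,2]>8]; print('  all',rect(Q))
w=cloud(np.load("pics/top0.npz"))
print("electro max z",np.nanmax(w[205:345,278:362,2]), "maxz region y-300..450", np.nanmax(w[180:345,140:500,2]))
E
```

```text
top pcr [33, 502, 487, 57, 49, 187, 609, 405, 199, 49, 82, 80, 261, 330, 16, 0, 0, 0, 0, 0, 0, 0, 0, 0]
  top 574 (array([500. , 421.9]), 79.6, 56.3, np.float64(0.203)) 55.6
  all (array([476.4, 416.7]), 158.9, 89.8, np.float64(0.212))
top deep [39, 737, 676, 52, 24, 31, 42, 162, 357, 351, 369, 151, 223, 108, 75, 60, 83, 188, 105, 1, 0, 0, 0, 0]
  top 293 (array([491.5, 242.5]), 75.1, 55.1, np.float64(-0.187)) 79.1
  all (array([471.2, 246.3]), 163.9, 89.2, np.float64(-0.194))
top tube [71, 761, 510, 37, 45, 40, 58, 164, 276, 423, 203, 291, 133, 51, 62, 68, 67, 269, 296, 12, 0, 0, 0, 0]
  top 467 (array([ 471.2, -379.6]), 78.4, 55.6, np.float64(-0.14)) 80.8
  all (array([ 444.7, -376.4]), 163.7, 89.4, np.float64(-0.128))
top park [54, 681, 524, 378, 803, 184, 107, 9, 0, 0, 0, 0, 0, 0, 0, 0, 0, 0, 0, 0, 0, 0, 0, 0]
  top 220 (array([ 515.2, -218.4]), 109.8, 84.8, np.float64(-0.184)) 20.1
  all (array([ 511.3, -217.5]), 119.1, 86.5, np.float64(-0.189))
side pcr [6, 519, 416, 61, 77, 108, 253, 170, 90, 50, 49, 42, 164, 145, 1, 16, 64, 120, 31, 0, 0, 0, 0, 0]
  top 294 (array([479.6, 362
[... 219 characters left out ...]
]
  top 261 (array([481. , 174.2]), 196.2, 74.5, np.float64(1.405)) 77.8
  all (array([469.9, 241.4]), 330.6, 161.5, np.float64(1.401))
side tube [3, 1618, 1125, 86, 119, 123, 121, 308, 333, 676, 292, 475, 121, 79, 88, 122, 159, 350, 499, 1, 0, 0, 0, 0]
  top 745 (array([ 471.5, -382.6]), 78.4, 57.4, np.float64(-0.137)) 80.8
  all (array([ 447.5, -381.9]), 157.2, 88.8, np.float64(-0.145))
side park [6, 913, 646, 257, 956, 179, 134, 0, 0, 0, 0, 0, 0, 0, 0, 0, 0, 0, 0, 0, 0, 0, 0, 0]
  top 246 (array([ 515.2, -221.1]), 107.8, 86.9, np.float64(-0.193)) 20.2
  all (array([ 515.1, -222.2]), 110.7, 89.6, np.float64(-0.186))
electro max z 112.79730522568252 maxz region y-300..450 112.79730522568252
```

Call:
{"fn": "servo_tool", "kwargs": {"plan": [[0.115,-0.143,0,0,0,0.01,1],[0.115,-0.143,0,0,0,0.01,1],[0.115,-0.143,0,0,0,0.01,1],[0.115,-0.143,0,0,0,0.01,1],[0.115,-0.143,0,0,0,0.01,1],[0.115,-0.143,0,0,0,0.01,1],[0.115,-0.143,0,0,0,0.01,1],[0.115,-0.143,0,0,0,0.01,1],[0,0,0,0,0,0,1],[0,0,0,0,0,0,1]]}}

```text
clock: 1.35
position: [490.5, 243.5, 201.8]
ee_rot: [0.995, -0.096, -0.0, 0.0]
contact_force: [-0.8, -0.0, 0.2]
gripper_width: 85.7
grasp_force: 0.0
```

```bash
cat >> h.py <<'E'
from scipy.spatial.transform import Rotation as R
def wrist(name):
    from bench import arm, vision
    s=arm.read_state(); d=vision.get_image("wrist")
    cv2.imwrite(f"pics/{name}.png",d["image"][:,:,::-1])
    T=np.eye(4); T[:3,:3]=R.from_quat(s["ee_rot"]).as_matrix(); T[:3,3]=s["position"]
    x=T[:3,0]; print("t",round(s["clock"],2),"tcp",np.round(s["position"],1),"yaw tool x",round(float(np.arctan2(x[1],x[0])),3),"tilt",np.round(T[:2,2],3),"F",np.round(s["contact_force"],1),"J",np.round(s["joints"],2))
    np.savez(f"pics/{name}.npz",T=T@d["mount"],**d)
    return d,cloud(d,T@d["mount"]),s
E
python3 - <<'E'
from h import *
d,w,s=wrist("w1"); print(d["mount"].round(3).tolist())
P=w.reshape(-1,3); P=P[~np.isnan(P[:,2])]
P=P[(np.hypot(P[:,0]-491,P[:,1]-242)<60)]
print(np.histogram(P[:,2],bins=range(-10,120,5))[0].tolist())
Q=P[abs(P[:,2]-80)<5]; print(rect(Q),np.median(Q[:,2]))
E
```

```text
t 1.35 tcp [490.5 243.5 201.8] yaw tool x -0.192 tilt [-0.001 -0.   ] F [-0.8 -0.   0.2] J [ 0.76  0.25 -0.18 -0.   -1.13  0.62]
[[-0.0, -0.95, -0.311, 79.669], [1.0, -0.0, 0.0, 0.172], [-0.0, -0.311, 0.95, -171.751], [0.0, 0.0, 0.0, 1.0]]
[0, 525, 542, 2, 29, 2, 14, 152, 1774, 681, 2229, 295, 328, 298, 381, 380, 403, 1241, 726, 0, 0, 0, 0, 0, 0]
(array([491. , 241.4]), 74.6, 54.1, np.float64(-0.186)) 79.72503287922211
```

View pics/w1.png

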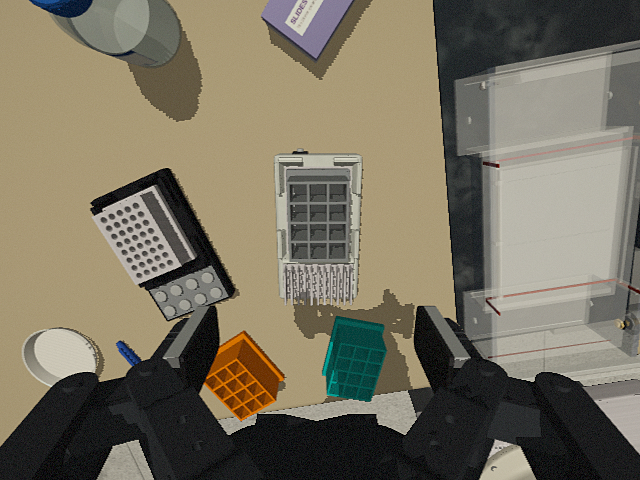

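The wrist view shows the deep-well block at (320,215) centred in the cooler, with the fins in front of it. The PCR block and stand are at (150,240). The bottle and the slide box are well clear, and so are the look-alikes.

Call:
{"fn": "servo_tool", "kwargs": {"plan": [[0.001,-0.008,-0.15,0,0,0.003,1],[0,0,-0.15,0,0,0,1],[0,0,-0.12,0,0,0,1],[0,0,-0.06,0,0,0,1],[0,0,-0.033,0,0,0,1],[0,0,0,0,0,0,1],[0,0,0,0,0,0,0],[0,0,0,0,0,0,0],[0,0,0,0,0,0,0],[0,0,0,0,0,0,0],[0,0,0,0,0,0,0],[0,0,0,0,0,0,0]]}}

```text
clock: 2.9
position: [492.8, 241.8, 51.0]
ee_rot: [0.996, -0.092, 0.002, -0.001]
contact_force: [-0.9, -1.8, 9.5]
gripper_width: 0.3
grasp_force: 4.6
```

Run:
```python
from h import *
from bench import arm
s=arm.read_state(); print({k:np.round(v,2).tolist() for k,v in s.items()})
w=np.load("pics/w1.npz"); c=cloud(w,w["T"]); P=c.reshape(-1,3); P=P[~np.isnan(P[:,2])]
for n,(x,y,h) in dict(pcr=(500,422,56)).items():
    Q=P[(np.hypot(P[:,0]-x,P[:,1]-y)<60)&(abs(P[:,2]-h)<4)]; print(n,rect(Q))
```

```text
{'clock': 2.9, 'joints': [0.75, 0.41, -0.38, 0.0, -0.77, 0.63], 'joint_vel': [0.0, -0.0, 0.0, 0.0, 0.0, 0.0], 'joint_efforts': [0.76, -31.35, 12.48, 2.11, 0.49, -0.0], 'position': [492.78, 241.8, 50.98], 'ee_rot': [1.0, -0.09, 0.0, -0.0], 'contact_force': [-0.85, -1.76, 9.51], 'wrist_torque': [-0.54, 0.18, -0.03], 'grasp_force': 4.63, 'gripper_width': 0.25}
pcr (array([499.7, 420.5]), 78.1, 56.1, np.float64(0.21))
```

Run:
```python
from h import *
wrist("w2")
from bench import vision
d=vision.get_image("side"); cv2.imwrite("pics/s2.png",cv2.resize(d["image"][120:270,180:380,::-1],(800,600),interpolation=cv2.INTER_CUBIC))
```

```text
t 2.9 tcp [492.8 241.8  51. ] yaw tool x -0.184 tilt [0.004 0.002] F [-0.9 -1.8  9.5] J [ 0.75  0.41 -0.38  0.   -0.77  0.63]
```

View pics/w2.png

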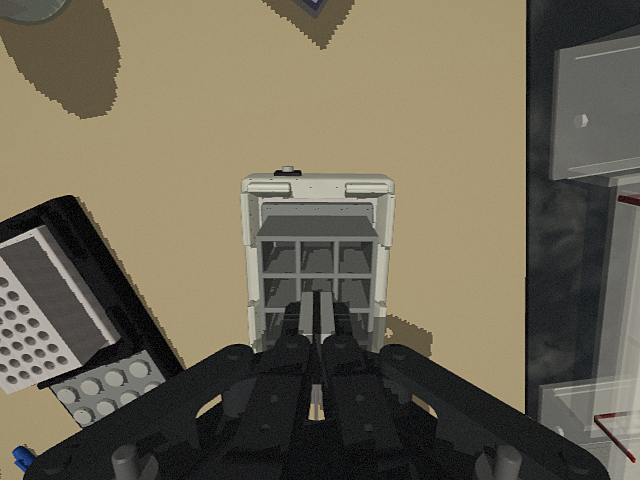

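View pics/s2.png

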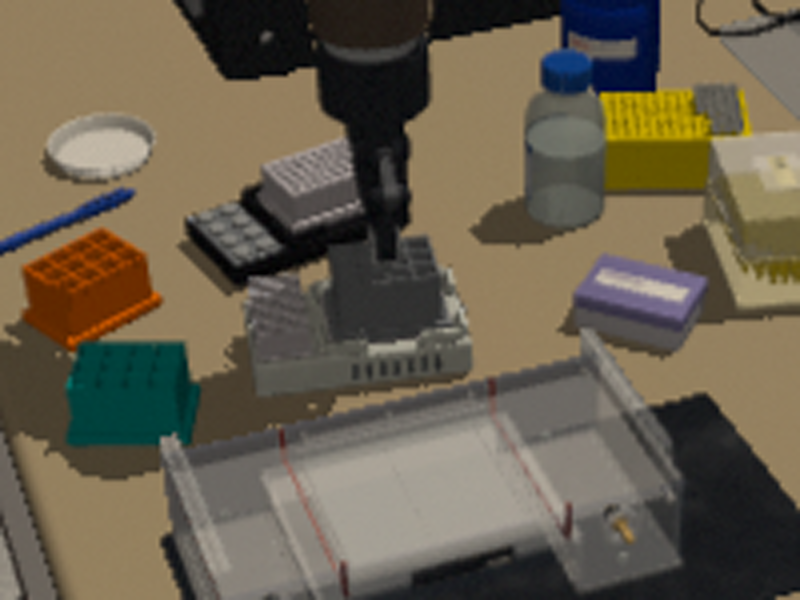

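The fingers are shut, with the tips at about (318,295) and no rack between them. The rack still stands in the cooler. I'll check depths before moving.

Run:
```python
from h import *
w=np.load("pics/w2.npz"); c=cloud(w,w["T"])
for r in range(180,350,8): print(r,[np.round(c[r,u]).astype(int).tolist() if w["z_map"][r,u]>0 else 0 for u in (265,285,305,318,335,355)])
```

```text
180 [[550, 260, 31], [548, 249, 31], [546, 238, 31], [545, 231, 31], [543, 222, 31], [541, 211, 31]]
188 [[547, 259, 42], [545, 249, 42], [542, 239, 32], [540, 232, 32], [539, 222, 31], [538, 212, 41]]
196 [[542, 262, 35], [540, 251, 35], [537, 240, 31], [536, 233, 33], [534, 223, 32], [533, 212, 36]]
204 [[538, 262, 40], [536, 251, 39], [534, 240, 40], [533, 233, 41], [531, 224, 39], [529, 213, 40]]
212 [[534, 263, 40], [532, 252, 40], [531, 241, 42], [529, 234, 42], [527, 225, 41], [526, 214, 42]]
220 [[533, 261, 53], [530, 251, 52], [529, 241, 53], [527, 234, 52], [526, 226, 53], [524, 215, 53]]
228 [[532, 259, 68], [530, 250, 67], [529, 240, 68], [527, 234, 68], [526, 226, 67], [524, 217, 67]]
236 [[532, 257, 81], [530, 249, 79], [528, 240, 80], [527, 234, 81], [526, 227, 80], [524, 218, 79]]
244 [[525, 260, 70], [514, 256, 41], [512, 244, 41], [511, 237, 41], [522, 228, 80], [507, 217, 41]]
252 [[521, 261, 71], [513, 255, 51], [511, 244, 52], [510, 237, 51], [519, 228, 80], [506, 218, 51]]
260 [[518, 261, 73], [513, 254, 63], [511, 244, 63], [510, 237, 64], [515, 229, 80], [506,
[... 442 characters left out ...]
257, 72], [504, 244, 92], [502, 239, 92], [495, 232, 81], [489, 223, 72]]
308 [[497, 265, 80], [502, 253, 93], [504, 244, 100], [502, 239, 98], [498, 232, 92], [489, 224, 80]]
316 [[492, 267, 79], [502, 253, 99], [503, 244, 105], [503, 239, 105], [497, 233, 98], [471, 224, 56]]
324 [[488, 267, 80], [502, 252, 105], [503, 244, 110], [503, 239, 112], [498, 233, 105], [471, 225, 65]]
332 [[485, 268, 81], [502, 252, 111], [503, 244, 116], [503, 239, 117], [498, 233, 110], [471, 225, 73]]
340 [[480, 270, 80], [506, 250, 123], [504, 243, 123], [500, 239, 117], [505, 233, 126], [502, 226, 123]]
348 [[476, 270, 80], [505, 250, 127], [504, 243, 127], [496, 240, 117], [502, 233, 127], [502, 227, 127]]
```

Run:
```python
from h import *
w=np.load("pics/w1.npz"); c=cloud(w,w["T"]); 
for r in range(296,390,8): print(r,[np.round(c[r,u]).astype(int).tolist() if w["z_map"][r,u]>0 else 0 for u in (185,200,210,425,440,455)])
z=w["z_map"]; print(np.nanmin(np.where(c[...,2]>130,c[...,2],np.nan)), "TCP 201.8")
```

```text
296 [[420, 410, 23], [419, 391, 28], [414, 382, 23], [354, 134, -1], [351, 116, 0], [351, 101, 6]]
304 [[411, 412, 26], [407, 396, 23], [404, 385, 22], [343, 135, 0], [340, 117, 0], [337, 100, 1]]
312 [[400, 417, 22], [510, 287, 254], [509, 283, 253], [493, 199, 253], [328, 118, -1], [325, 100, 0]]
320 [[507, 295, 252], [510, 285, 260], [506, 283, 254], [490, 199, 255], [491, 195, 259], [314, 101, 0]]
328 [[510, 289, 265], [509, 283, 265], [503, 284, 255], [488, 200, 257], [493, 197, 265], [487, 189, 259]]
336 [[510, 287, 270], [507, 284, 266], [500, 285, 256], [485, 201, 258], [492, 198, 269], [491, 193, 269]]
344 [[510, 285, 275], [504, 284, 267], [497, 286, 256], [482, 201, 259], [491, 199, 272], [491, 195, 273]]
352 [[509, 284, 279], [501, 285, 267], [494, 286, 258], [479, 202, 260], [489, 200, 274], [492, 197, 279]]
360 [[507, 284, 280], [498, 285, 269], [490, 287, 257], [476, 202, 260], [486, 201, 275], [491, 198, 281]]
368 [[505, 284, 282], [496, 286, 270], [488, 287, 260], [474, 203, 262], [484, 201, 276], [488, 198, 282]]
376 [[502, 285, 282], [493, 286, 271], [327, 400, 48], [236, 145, 0], [482, 202, 277], [495, 202, 292]]
384 [[499, 286, 282], [490, 287, 271], [311, 407, 42], [223, 146, -1], [478, 202, 276], [495, 203, 295]]
130.0306108373419 TCP 201.8
```

The depth data settles it. The shut finger tips touch the rack's top at z≈80 while the reported TCP is at 51. The real tips therefore sit about 29–31 mm short of the reported TCP, though they are centred laterally. I'll lift off, open and go correspondingly deeper.

Call:
{"fn": "servo_tool", "kwargs": {"plan": [[0,0,0.08,0,0,0,0],[0,0,0.07,0,0,0,0.5],[0,0,0,0,0,0,1],[0,0,0,0,0,0,1],[0,0,0,0,0,0,1],[0,0,0,0,0,0,1],[0,0,0,0,0,0,1]]}}

```text
clock: 3.88
position: [490.9, 241.2, 92.9]
ee_rot: [0.996, -0.092, -0.0, 0.0]
contact_force: [-0.4, -0.7, 0.7]
gripper_width: 85.2
grasp_force: 0.0
```

Run:
```python
from h import *
d,c,s=wrist("w3"); print(s["gripper_width"])
P=c.reshape(-1,3); P=P[~np.isnan(P[:,2])]
Q=P[(np.hypot(P[:,0]-491,P[:,1]-242)<50)&(abs(P[:,2]-80)<4)]; print(rect(Q))
Q=P[(np.hypot(P[:,0]-500,P[:,1]-242)<60)&(P[:,2]>100)]; print("lowest finger z",Q[:,2].min())
```

```text
t 3.88 tcp [490.9 241.2  92.9] yaw tool x -0.185 tilt [-0.001 -0.001] F [-0.4 -0.7  0.7] J [ 0.75  0.36 -0.33 -0.   -0.88  0.63]
85.21713350336684
(array([490.7, 241.6]), 75.5, 54.3, np.float64(-0.186))
lowest finger z 134.31753315270282
```

Call:
{"fn": "servo_tool", "kwargs": {"plan": [[0,0,-0.12,0,0,0,1],[0,0,-0.09,0,0,0,1],[0,0,-0.047,0,0,0,1],[0,0,0,0,0,0,1],[0,0,0,0,0,0,0],[0,0,0,0,0,0,0],[0,0,0,0,0,0,0],[0,0,0,0,0,0,0],[0,0,0,0,0,0,0]]}}

```text
clock: 5.05
position: [491.9, 242.1, 17.6]
ee_rot: [0.996, -0.092, 0.001, -0.001]
contact_force: [-1.1, 0.3, 6.5]
gripper_width: 53.1
grasp_force: 64.4
```

Call:
{"fn": "servo_tool", "kwargs": {"plan": [[0,0,0.02,0,0,0,0],[0,0,0.05,0,0,0,0],[0,0,0.12,0,0,0,0],[0,0,0.15,0,0,0,0],[0.004,-0.05,0.11,0,0,0,0],[0.008,-0.16,0,0,0,0,0],[0.008,-0.16,0,0,0,0,0],[0.009,-0.17,0,0,0,0,0],[0.009,-0.17,0,0,0,0,0],[0.009,-0.17,0,0,0,0,0],[0.008,-0.16,0,0,0,0,0],[0.005,-0.1,0,0,0,0,0],[0,-0.03,0,0,0,0,0],[0,0,0,0,0,0,0],[0,0,0,0,0,0,0]]}}

```text
clock: 6.92
position: [509.0, -108.8, 151.4]
ee_rot: [0.996, -0.092, 0.0, -0.0]
contact_force: [0.1, -0.2, -1.0]
gripper_width: 52.9
grasp_force: 63.8
```

Run:
```python
from h import *
d,c,s=wrist("w4"); print(s["gripper_width"])
P=c.reshape(-1,3); P=P[~np.isnan(P[:,2])]
N=P[(np.hypot(P[:,0]-515,P[:,1]+220)<75)]
print(np.histogram(N[:,2],bins=range(-10,60,4))[0].tolist())
for lo,hi in ((5,28),(17,27),(9,14)):
    Q=N[(N[:,2]>lo)&(N[:,2]<hi)]; print(lo,hi,len(Q),rect(Q))
Q=P[(P[:,2]>s["position"][2]+52)&(P[:,2]<s["position"][2]+70)&(np.hypot(P[:,0]-s["position"][0],P[:,1]-s["position"][1])<55)]
print("rack top",np.median(Q[:,2])-s["position"][2],rect(Q))
```

```text
t 6.92 tcp [ 509.  -108.8  151.4] yaw tool x -0.184 tilt [0. 0.] F [ 0.1 -0.2 -1. ] J [ 0.1   0.25 -0.32 -0.   -1.    1.29]
52.888966366772735
[0, 11, 7141, 71, 109, 9034, 685, 1480, 281, 0, 0, 0, 0, 0, 0, 0, 0]
5 28 11605 (array([ 514.9, -219.5]), 109.1, 86.4, np.float64(-0.184))
17 27 1929 (array([ 514.5, -219.5]), 108.1, 84.7, np.float64(-0.184))
9 14 9075 (array([ 514.9, -219.5]), 109.1, 86.4, np.float64(-0.184))
rack top 61.0737555004992 (array([ 509.5, -109.3]), 80.6, 73.6, np.float64(1.388))
```

View pics/w4.png

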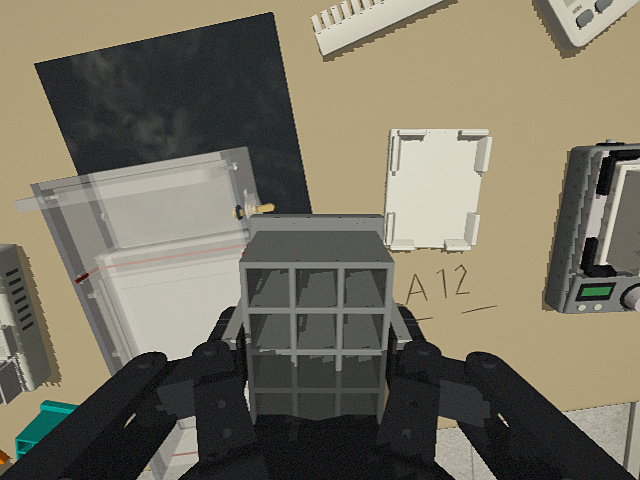

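The wrist view shows the rack held level, with the empty parking nest fully visible at (438,188).

Call:
{"fn": "servo_tool", "kwargs": {"plan": [[0.007,-0.12,0,0,0,0,0],[0.007,-0.14,0,0,0,0,0],[0.007,-0.109,-0.05,0,0,0,0],[0,0,-0.12,0,0,0,0],[0,0,-0.15,0,0,0,0],[0,0,-0.1,0,0,0,0],[0,0,-0.04,0,0,0,0],[0,0,-0.02,0,0,0,0],[0,0,-0.01,0,0,0,0],[0,0,0,0,0,0,0],[0,0,-0.005,0,0,0,0],[0,0,-0.005,0,0,0,0],[0,0,0,0,0,0,0]]}}

```text
clock: 8.6
position: [515.3, -220.4, 1.2]
ee_rot: [0.996, -0.092, -0.0, 0.0]
contact_force: [0.2, 0.1, -1.0]
gripper_width: 53.2
grasp_force: 63.9
```

Call:
{"fn": "servo_tool", "kwargs": {"plan": [[0,0,-0.003,0,0,0,0],[0,0,-0.003,0,0,0,0],[0,0,-0.003,0,0,0,0],[0,0,0,0,0,0,0]]}}

```text
clock: 9.1
position: [515.3, -220.3, -1.6]
ee_rot: [0.996, -0.092, -0.0, -0.0]
contact_force: [0.3, -0.4, -1.4]
gripper_width: 53.1
grasp_force: 63.9
```

Call:
{"fn": "servo_tool", "kwargs": {"plan": [[0,0,-0.003,0,0,0,0],[0,0,-0.003,0,0,0,0],[0,0,0,0,0,0,0]]}}

```text
clock: 9.48
position: [515.5, -220.4, -2.4]
ee_rot: [0.996, -0.092, 0.0, 0.0]
contact_force: [-2.1, 0.5, 4.7]
gripper_width: 52.8
grasp_force: 64.5
```

Call:
{"fn": "servo_tool", "kwargs": {"plan": [[0,0,0.003,0,0,0,0.8],[0,0,0,0,0,0,1],[0,0,0,0,0,0,1],[0,0,0,0,0,0,1],[0,0,0.04,0,0,0,1],[0,0,0.12,0,0,0,1],[0,0,0.16,0,0,0,1],[0,0,0.13,0,0,0,1]]}}

```text
clock: 10.48
position: [515.8, -220.5, 135.5]
ee_rot: [0.996, -0.092, 0.001, 0.0]
contact_force: [0.7, 0.2, -0.8]
gripper_width: 86.0
grasp_force: 0.0
```

Run:
```python
from h import *
d,c,s=wrist("w5"); 
P=c.reshape(-1,3); P=P[~np.isnan(P[:,2])]
N=P[(np.hypot(P[:,0]-515,P[:,1]+220)<60)&(abs(P[:,2]-60)<6)]; print(rect(N),np.percentile(N[:,2],[5,50,95]))
w=np.load("pics/top0.npz"); c=cloud(w)[140:200,150:200].reshape(-1,3); q=c[c[:,2]>60]; print("bottle",np.nanmin(q,0),np.nanmax(q,0), np.nanmedian(q,0))
```

```text
t 10.47 tcp [ 515.8 -220.5  135.5] yaw tool x -0.184 tilt [ 0.002 -0.001] F [ 0.7  0.2 -0.8] J [-0.11  0.33 -0.25  0.   -0.99  1.5 ]
(array([ 514.8, -220.7]), 74.9, 54.2, np.float64(-0.185)) [55.00821948 59.65864531 60.93955717]
bottle [654.16997981 337.05429464  60.02507293] [717.44877193 400.12964284 144.28442834] [676.51044455 360.98670833 101.72673417]
```

Call:
{"fn": "servo_tool", "kwargs": {"plan": [[-0.004,0.08,0,0,0,0.015,1],[-0.004,0.15,0,0,0,0.015,1],[-0.004,0.19,0,0,0,0.015,1],[-0.004,0.19,0,0,0,0.015,1],[-0.004,0.19,0,0,0,0.015,1],[-0.004,0.19,0,0,0,0.015,1],[-0.004,0.19,0,0,0,0.015,1],[-0.004,0.19,0,0,0,0.015,1],[-0.004,0.19,0,0,0,0.015,1],[-0.004,0.19,0,0,0,0.015,1],[-0.004,0.19,0,0,0,0.015,1],[-0.004,0.13,0,0,0,0.015,1],[-0.004,0.067,0,0,0,0.015,1],[0,0,0,0,0,0,1],[0,0,0,0,0,0,1]]}}

```text
clock: 12.4
position: [499.7, 419.4, 132.8]
ee_rot: [0.995, 0.102, -0.0, 0.0]
contact_force: [-0.5, -0.5, 0.9]
gripper_width: 85.2
grasp_force: 0.0
```

Run:
```python
from h import *
d,c,s=wrist("w6"); 
P=c.reshape(-1,3); P=P[~np.isnan(P[:,2])]
N=P[(np.hypot(P[:,0]-500,P[:,1]-420)<60)&(abs(P[:,2]-56)<4)]; print("pcr",rect(N),np.median(N[:,2]))
N=P[(np.hypot(P[:,0]-485,P[:,1]-243)<90)]
print(np.histogram(N[:,2],bins=range(-10,70,4))[0].tolist())
for lo,hi in ((15,70),(36,46),(29,35)):
    Q=N[(N[:,2]>lo)&(N[:,2]<hi)]; print(lo,hi,len(Q),rect(Q))
```

```text
t 12.4 tcp [499.7 419.4 132.8] yaw tool x 0.204 tilt [-0. -0.] F [-0.5 -0.5  0.9] J [ 0.95  0.48 -0.02 -0.   -1.07  0.83]
pcr (array([499.6, 420.5]), 78.9, 54.2, np.float64(0.208)) 55.89391132016431
[0, 17, 9174, 50, 216, 299, 287, 354, 332, 552, 9376, 1176, 1697, 404, 236, 462, 86, 0, 0]
15 70 14900 (array([482.6, 243.9]), 139.4, 89.2, np.float64(-0.198))
36 46 2604 (array([487.5, 243. ]), 116.1, 85.6, np.float64(-0.19))
29 35 10006 (array([488.4, 242.3]), 118.1, 88.7, np.float64(-0.184))
```

View pics/w6.png

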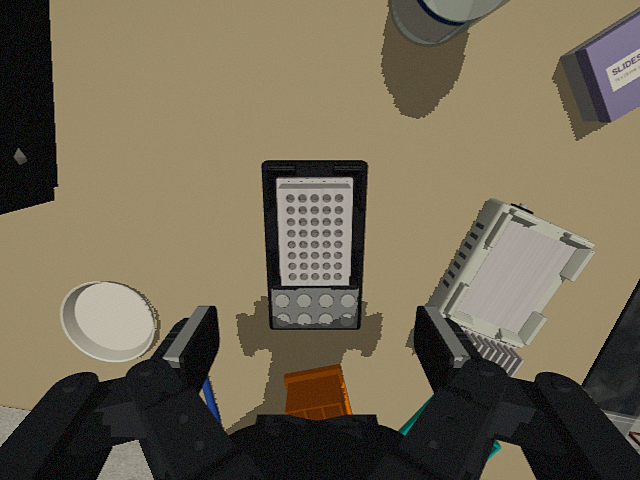

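The PCR block is centred at (315,235), square between the fingers. The now empty cooler nest is at (525,270), its floor clear.

Call:
{"fn": "servo_tool", "kwargs": {"plan": [[0,0.004,-0.12,0,0,0.002,1],[0,0,-0.15,0,0,0,1],[0,0,-0.1,0,0,0,1],[0,0,-0.04,0,0,0,1],[0,0,-0.017,0,0,0,1],[0,0,0,0,0,0,1],[0,0,0,0,0,0,0],[0,0,0,0,0,0,0],[0,0,0,0,0,0,0],[0,0,0,0,0,0,0],[0,0,0,0,0,0,0]]}}

```text
clock: 13.82
position: [500.3, 422.7, 5.9]
ee_rot: [0.995, 0.105, 0.001, -0.001]
contact_force: [-0.6, -0.6, 6.1]
gripper_width: 52.7
grasp_force: 66.6
```

```bash
cat >> h.py <<'E'
def nest(P,x,y,yaw,f):
    """local extents of the lips (above floor height f) about a guess"""
    c,s=np.cos(yaw),np.sin(yaw); L=(P[:,:2]-[x,y])@np.array([[c,-s],[s,c]])
    for lo,hi in ((2,12),(6,12),(-8,2)):
        m=(P[:,2]>f+lo)&(P[:,2]<f+hi)&(abs(L[:,1])<55)&(L[:,0]>-56)&(L[:,0]<70)
        A=L[m]; front=A[:,0]<30
        print("h",lo,hi,len(A),"x",np.percentile(A[:,0],[.5,99.5]).round(1),"y",np.percentile(A[:,1],[.5,99.5]).round(1))
E
python3 - <<'E'
from h import *
w=np.load("pics/w6.npz"); P=cloud(w,w["T"]).reshape(-1,3); P=P[~np.isnan(P[:,2])]
nest(P,490.7,241.6,-0.186,32)
w=np.load("pics/w4.npz"); P=cloud(w,w["T"]).reshape(-1,3); P=P[~np.isnan(P[:,2])]
nest(P,514.9,-219.5,-0.184,12)
E
```

```text
h 2 12 2910 x [-52.9  54.4] y [-41.6  42.7]
h 6 12 1903 x [-53.1  54.4] y [-41.6  42.6]
h -8 2 9925 x [-54.5  56. ] y [-41.   44.4]
h 2 12 2446 x [-53.9  53.7] y [-41.8  42.1]
h 6 12 1761 x [-54.   53.7] y [-41.8  42.1]
h -8 2 9177 x [-53.   54.5] y [-41.4  42.8]
```

Call:
{"fn": "servo_tool", "kwargs": {"plan": [[0,0,0.02,0,0,0,0],[0,0,0.05,0,0,0,0],[0,0,0.12,0,0,0,0],[0,0,0.11,0,0,0,0],[-0.005,-0.1,0,0,0,-0.04,0],[-0.005,-0.17,0,0,0,-0.04,0],[-0.005,-0.17,0,0,0,-0.04,0],[-0.005,-0.12,0,0,0,-0.04,0],[-0.005,-0.036,0,0,0,-0.037,0],[0,0,0,0,0,0,0],[0,0,0,0,0,0,0]]}}

```text
clock: 15.2
position: [492.5, 243.8, 94.9]
ee_rot: [0.996, -0.092, 0.0, -0.0]
contact_force: [0.5, 0.4, -1.3]
gripper_width: 52.7
grasp_force: 65.6
```

Run:
```python
from h import *
d,c,s=wrist("w7"); print(s["gripper_width"])
p=s["position"]; P=c.reshape(-1,3); P=P[~np.isnan(P[:,2])]
for h in (50,):
    Q=P[(abs(P[:,2]-p[2]-h)<4)&(np.hypot(P[:,0]-p[0],P[:,1]-p[1])<50)]; print("rack top",np.median(Q[:,2])-p[2],rect(Q))
N=P[(np.hypot(P[:,0]-500,P[:,1]-420)<60)]
nest(N,499.6,420.5,0.208,22); nest(P,491.5,242,-0.186,32)
```

```text
t 15.2 tcp [492.5 243.8  94.9] yaw tool x -0.183 tilt [0.001 0.001] F [ 0.5  0.4 -1.3] J [ 0.75  0.36 -0.33  0.   -0.88  0.63]
52.73883169124338
rack top 49.873665261112464 (array([491.5, 243.8]), 80.3, 79.4, np.float64(1.387))
h 2 12 3196 x [-54.2  52.8] y [-42.6  41.7]
h 6 12 2048 x [-54.3  52.8] y [-42.6  42. ]
h -8 2 12224 x [-54.   54.2] y [-44.2  41.5]
h 2 12 1737 x [25.4 53.9] y [-42.5  41.1]
h 6 12 1289 x [26.  53.9] y [-42.6  41.2]
h -8 2 4160 x [23.9 55.7] y [-42.6  41.3]
```

View pics/w7.png

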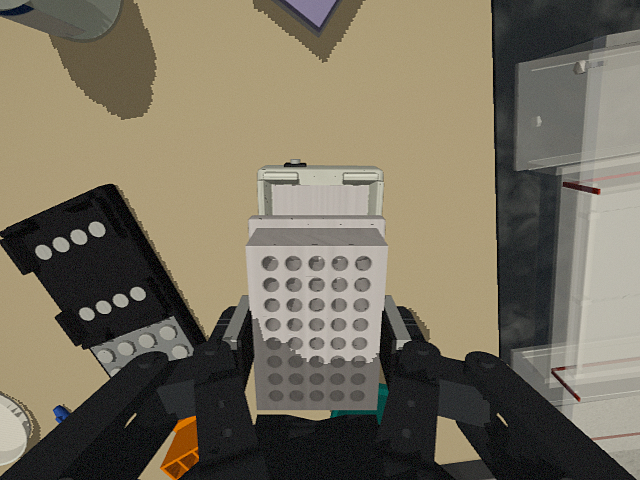

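The rack is level at (316,320), in line with the cooler nest behind and below it. The empty magnetic stand is at (105,275).

Call:
{"fn": "servo_tool", "kwargs": {"plan": [[0,-0.006,-0.1,0,0,0,0],[0,0,-0.09,0,0,0,0],[0,0,-0.04,0,0,0,0],[0,0,-0.012,0,0,0,0],[0,0,-0.008,0,0,0,0],[0,0,-0.003,0,0,0,0],[0,0,-0.003,0,0,0,0],[0,0,-0.003,0,0,0,0],[0,0,0,0,0,0,0]]}}

```text
clock: 16.38
position: [492.3, 241.3, 16.9]
ee_rot: [0.996, -0.092, 0.0, -0.0]
contact_force: [-0.8, 0.1, -1.9]
gripper_width: 52.9
grasp_force: 65.6
```

Call:
{"fn": "servo_tool", "kwargs": {"plan": [[0,0,-0.003,0,0,0,0],[0,0,-0.003,0,0,0,0],[0,0,0,0,0,0,0]]}}

```text
clock: 16.75
position: [492.4, 241.4, 15.9]
ee_rot: [0.996, -0.092, 0.0, -0.0]
contact_force: [-3.1, -0.5, 5.6]
gripper_width: 52.9
grasp_force: 66.5
```

Call:
{"fn": "servo_tool", "kwargs": {"plan": [[0,0,0.003,0,0,0,0.8],[0,0,0,0,0,0,1],[0,0,0,0,0,0,1],[0,0,0,0,0,0,1],[0,0,0.04,0,0,0,1],[0,0,0.12,0,0,0,1],[0,0,0.14,0,0,0,1],[0,0,0.1,0,0,0,1]]}}

```text
clock: 17.75
position: [492.9, 241.7, 138.9]
ee_rot: [0.996, -0.092, 0.001, -0.001]
contact_force: [-0.5, 0.7, -0.3]
gripper_width: 85.1
grasp_force: 0.0
```

Run:
```python
from h import *
d,c,s=wrist("w8")
P=c.reshape(-1,3); P=P[~np.isnan(P[:,2])]
N=P[(np.hypot(P[:,0]-492,P[:,1]-242)<60)&(abs(P[:,2]-66)<5)]; print("pcr",rect(N),np.percentile(N[:,2],[5,50,95]))
```

```text
t 17.75 tcp [492.9 241.7 138.9] yaw tool x -0.185 tilt [0.003 0.002] F [-0.5  0.7 -0.3] J [ 0.75  0.31 -0.27  0.   -0.98  0.63]
pcr (array([491.5, 241.2]), 78.8, 54.1, np.float64(-0.186)) [63.08187934 65.83206749 66.97514634]
```

Call:
{"fn": "servo_tool", "kwargs": {"plan": [[-0.005,-0.08,0,0,0,0.002,1],[-0.005,-0.15,0,0,0,0.002,1],[-0.005,-0.19,0,0,0,0.002,1],[-0.005,-0.19,0,0,0,0.002,1],[-0.005,-0.19,0,0,0,0.002,1],[-0.005,-0.19,0,0,0,0.002,1],[-0.005,-0.19,0,0,0,0.002,1],[-0.006,-0.19,0,0,0,0.002,1],[-0.006,-0.19,0,0,0,0.002,1],[-0.006,-0.19,0,0,0,0.002,1],[-0.006,-0.19,0,0,0,0.002,1],[-0.006,-0.1,0,0,0,0,1],[-0.005,-0.035,0,0,0,0,1],[0,0,0,0,0,0,1],[0,0,0,0,0,0,1]]}}

```text
clock: 19.68
position: [471.0, -380.1, 135.9]
ee_rot: [0.998, -0.07, -0.0, -0.0]
contact_force: [-0.0, -0.3, -0.2]
gripper_width: 85.5
grasp_force: 0.0
```

Run:
```python
from h import *
d,c,s=wrist("w9")
P=c.reshape(-1,3); P=P[~np.isnan(P[:,2])]
N=P[(np.hypot(P[:,0]-471,P[:,1]+381)<60)&(P[:,2]>76)&(P[:,2]<88)]; print("tube",rect(N),np.percentile(N[:,2],[5,50,95]))
```

```text
t 19.68 tcp [ 471.  -380.1  135.9] yaw tool x -0.14 tilt [-0.  0.] F [-0.  -0.3 -0.2] J [-0.41  0.4  -0.14 -0.   -1.03  1.84]
tube (array([ 470.8, -381.5]), 78.8, 54.2, np.float64(-0.132)) [79.03847258 81.07862099 82.7657249 ]
```

View pics/w9.png

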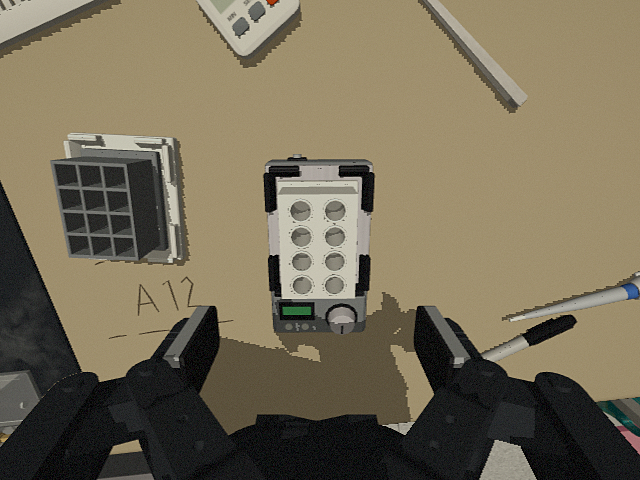

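The tube rack is centred at (318,247) between the fingers, seated in the shaker. The parked deep-well block sits square at (115,205).

Call:
{"fn": "servo_tool", "kwargs": {"plan": [[0,-0.004,-0.12,0,0,0.004,1],[0,0,-0.13,0,0,0,1],[0,0,-0.08,0,0,0,1],[0,0,-0.03,0,0,0,1],[0,0,-0.013,0,0,0,1],[0,0,0,0,0,0,1],[0,0,0,0,0,0,0],[0,0,0,0,0,0,0],[0,0,0,0,0,0,0],[0,0,0,0,0,0,0],[0,0,0,0,0,0,0]]}}

```text
clock: 21.1
position: [471.9, -382.8, 25.1]
ee_rot: [0.998, -0.066, 0.001, 0.0]
contact_force: [-0.5, 1.2, 6.8]
gripper_width: 52.8
grasp_force: 65.4
```

Call:
{"fn": "servo_tool", "kwargs": {"plan": [[0,0,0.02,0,0,0,0],[0,0,0.06,0,0,0,0],[0,0,0.14,0,0,0,0],[0.006,0.05,0.12,0,0,0.01,0],[0.006,0.1,0.06,0,0,0.01,0],[0.006,0.15,0,0,0,0.01,0],[0.006,0.19,0,0,0,0.01,0],[0.006,0.19,0,0,0,0.01,0],[0.006,0.19,0,0,0,0.01,0],[0.006,0.19,0,0,0,0.01,0],[0.006,0.19,0,0,0,0.01,0],[0.006,0.19,0,0,0,0.01,0],[0.006,0.19,0,0,0,0.01,0],[0.006,0.19,0,0,0,0.01,0],[0.006,0.19,0,0,0,0.01,0],[0.006,0.19,0,0,0,0.01,0],[0.006,0.19,0,0,0,0.01,0],[0.006,0.14,0,0,0,0.01,0],[0.006,0.09,0,0,0,0.01,0],[0,0.052,0,0,0,0.01,0]]}}

```text
clock: 23.6
position: [499.5, 420.0, 143.0]
ee_rot: [0.995, 0.104, -0.001, 0.001]
contact_force: [0.1, -0.9, -1.5]
gripper_width: 53.0
grasp_force: 64.7
```

Call:
{"fn": "servo_tool", "kwargs": {"plan": [[0,0,0,0,0,0,0],[0,0,0,0,0,0,0]]}}

```text
clock: 23.85
position: [499.9, 418.0, 144.0]
ee_rot: [0.995, 0.103, -0.0, 0.0]
contact_force: [-0.3, -0.4, -0.1]
gripper_width: 52.6
grasp_force: 64.7
```

Run:
```python
from h import *
d,c,s=wrist("w10"); print(s["gripper_width"])
p=s["position"]; P=c.reshape(-1,3); P=P[~np.isnan(P[:,2])]
Q=P[(abs(P[:,2]-p[2]-56)<5)&(np.hypot(P[:,0]-p[0],P[:,1]-p[1])<50)]; print("rack top",np.percentile(Q[:,2]-p[2],[5,50,95]),rect(Q))
nest(P,499.3,420,0.208,22)
```

```text
t 23.85 tcp [499.9 418.  144. ] yaw tool x 0.206 tilt [-0.001 -0.001] F [-0.3 -0.4 -0.1] J [ 0.94  0.47 -0.   -0.   -1.1   0.83]
52.59542808168637
rack top [52.60863259 55.91035083 57.77618239] (array([499.1, 417.9]), 80.4, 78.8, np.float64(-1.372))
h 2 12 1298 x [18.8 53.8] y [-41.2  42.3]
h 6 12 934 x [19.1 53.9] y [-41.2  42.4]
h -8 2 4221 x [ 8.9 55.6] y [-43.   43.6]
```

Call:
{"fn": "servo_tool", "kwargs": {"plan": [[0,0.007,-0.1,0,0,0,0],[0,0,-0.15,0,0,0,0],[0,0,-0.11,0,0,0,0],[0,0,-0.06,0,0,0,0],[0,0,-0.017,0,0,0,0],[0,0,-0.01,0,0,0,0],[0,0,-0.003,0,0,0,0],[0,0,-0.003,0,0,0,0],[0,0,-0.003,0,0,0,0],[0,0,0,0,0,0,0]]}}

```text
clock: 25.15
position: [500.0, 421.3, 7.3]
ee_rot: [0.995, 0.103, 0.0, -0.0]
contact_force: [-0.4, -0.7, -1.0]
gripper_width: 52.7
grasp_force: 64.8
```

Call:
{"fn": "servo_tool", "kwargs": {"plan": [[0,0,-0.003,0,0,0,0],[0,0,-0.003,0,0,0,0],[0,0,0,0,0,0,0]]}}

```text
clock: 25.52
position: [500.1, 421.4, 7.1]
ee_rot: [0.995, 0.104, 0.0, -0.0]
contact_force: [-3.2, -1.7, 7.3]
gripper_width: 52.9
grasp_force: 65.7
```

Seated at the expected height. Release and lift.

Call:
{"fn": "servo_tool", "kwargs": {"plan": [[0,0,0.003,0,0,0,0.8],[0,0,0,0,0,0,1],[0,0,0,0,0,0,1],[0,0,0,0,0,0,1],[0,0,0.04,0,0,0,1],[0,0,0.12,0,0,0,1],[0,0,0.16,0,0,0,1],[0,0,0.12,0,0,0,1]]}}

```text
clock: 26.52
position: [500.6, 421.8, 141.7]
ee_rot: [0.995, 0.104, 0.001, -0.001]
contact_force: [0.9, -0.2, -1.0]
gripper_width: 85.4
grasp_force: 0.0
```

Run:
```python
from h import *
d,c,s=wrist("w11")
P=c.reshape(-1,3); P=P[~np.isnan(P[:,2])]
N=P[(np.hypot(P[:,0]-500,P[:,1]-420)<60)&(P[:,2]>58)&(P[:,2]<72)]; print("tube",rect(N),np.percentile(N[:,2],[5,50,95]))
```

```text
t 26.52 tcp [500.6 421.8 141.7] yaw tool x 0.208 tilt [0.002 0.002] F [ 0.9 -0.2 -1. ] J [ 0.95  0.48 -0.    0.   -1.09  0.83]
tube (array([499., 421.]), 78.8, 54.1, np.float64(0.207)) [61.34380542 63.09902303 64.81708109]
```

Call:
{"fn": "servo_tool", "kwargs": {"plan": [[0.004,-0.08,0,0,0,-0.015,1],[0.004,-0.15,0,0,0,-0.015,1],[0.004,-0.19,0,0,0,-0.015,1],[0.004,-0.19,0,0,0,-0.015,1],[0.004,-0.19,0,0,0,-0.015,1],[0.004,-0.19,0,0,0,-0.015,1],[0.004,-0.19,0,0,0,-0.015,1],[0.004,-0.19,0,0,0,-0.015,1],[0.004,-0.19,0,0,0,-0.015,1],[0.004,-0.19,0,0,0,-0.015,1],[0.004,-0.19,0,0,0,-0.015,1],[0.004,-0.13,0,0,0,-0.015,1],[0.002,-0.068,0,0,0,-0.015,1],[0,0,0,0,0,0,1],[0,0,0,0,0,0,1]]}}

```text
clock: 28.45
position: [515.0, -219.7, 138.7]
ee_rot: [0.996, -0.091, 0.0, -0.0]
contact_force: [0.0, -0.2, 0.3]
gripper_width: 85.3
grasp_force: 0.0
```

Run:
```python
from h import *
d,c,s=wrist("w12")
P=c.reshape(-1,3); P=P[~np.isnan(P[:,2])]
N=P[(np.hypot(P[:,0]-515,P[:,1]+220)<60)&(P[:,2]>55)&(P[:,2]<66)]; print("deep",rect(N),np.percentile(N[:,2],[5,50,95]))
nest(P,470.8,-381.5,-0.134,40)
```

```text
t 28.45 tcp [ 515.  -219.7  138.7] yaw tool x -0.182 tilt [0. 0.] F [ 0.  -0.2  0.3] J [-0.11  0.33 -0.25 -0.   -0.99  1.5 ]
deep (array([ 514.8, -220.6]), 74.7, 54.1, np.float64(-0.186)) [55.96874317 59.68723693 60.9252099 ]
h 2 12 3055 x [-53.5  54.2] y [-42.6  41.6]
h 6 12 2099 x [-53.6  54.1] y [-42.6  41.6]
h -8 2 10500 x [-52.  54.] y [-41.1  41.3]
```

View pics/w12.png

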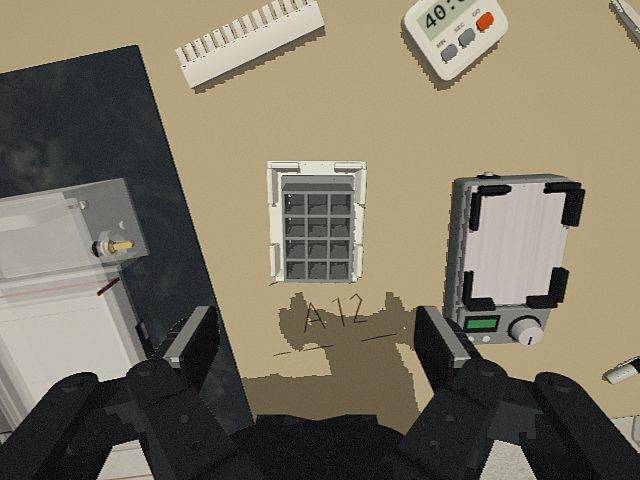

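The parked block is at (317,225), square, and the shaker nest at (515,240) is empty.

Call:
{"fn": "servo_tool", "kwargs": {"plan": [[0,-0.003,-0.12,0,0,-0.002,1],[0,0,-0.16,0,0,0,1],[0,0,-0.12,0,0,0,1],[0,0,-0.05,0,0,0,1],[0,0,-0.02,0,0,0,1],[0,0,0,0,0,0,1],[0,0,0,0,0,0,0],[0,0,0,0,0,0,0],[0,0,0,0,0,0,0],[0,0,0,0,0,0,0],[0,0,0,0,0,0,0]]}}

```text
clock: 29.88
position: [516.1, -221.2, -1.4]
ee_rot: [0.996, -0.093, 0.001, 0.0]
contact_force: [0.1, 0.9, 5.5]
gripper_width: 53.1
grasp_force: 64.5
```

Call:
{"fn": "servo_tool", "kwargs": {"plan": [[0,0,0.02,0,0,0,0],[0,0,0.06,0,0,0,0],[0,0,0.14,0,0,0,0],[0,0,0.13,0,0,0,0],[-0.03,-0.1,0,0,0,0.005,0],[-0.03,-0.14,0,0,0,0.005,0],[-0.03,-0.14,0,0,0,0.005,0],[-0.03,-0.1,0,0,0,0.005,0],[-0.023,-0.058,0,0,0,0.006,0],[0,0,0,0,0,0,0],[0,0,0,0,0,0,0]]}}

```text
clock: 31.25
position: [471.9, -381.8, 102.1]
ee_rot: [0.998, -0.067, -0.0, -0.0]
contact_force: [-0.4, 0.2, -1.1]
gripper_width: 53.7
grasp_force: 63.7
```

Run:
```python
from h import *
d,c,s=wrist("w13"); print(s["gripper_width"])
p=s["position"]; P=c.reshape(-1,3); P=P[~np.isnan(P[:,2])]
Q=P[(abs(P[:,2]-p[2]-61)<5)&(np.hypot(P[:,0]-p[0],P[:,1]-p[1])<50)]; print("rack top",np.percentile(Q[:,2]-p[2],[5,50,95]),rect(Q))
nest(P,471.1,-381.9,-0.134,40)
```

```text
t 31.25 tcp [ 471.9 -381.8  102.1] yaw tool x -0.135 tilt [-0.001  0.001] F [-0.4  0.2 -1.1] J [-0.41  0.44 -0.17 -0.   -0.96  1.85]
53.711304459151755
rack top [56.58632062 60.77970184 62.40246338] (array([ 471.9, -382.2]), 80.6, 73.9, np.float64(1.444))
h 2 12 1696 x [26.3 53.8] y [-42.3  41.2]
h 6 12 1263 x [26.9 53.8] y [-42.3  41.3]
h -8 2 3658 x [24.8 53.7] y [-40.8  39.6]
```

Call:
{"fn": "servo_tool", "kwargs": {"plan": [[0,0,-0.09,0,0,0,0],[0,0,-0.09,0,0,0,0],[0,0,-0.04,0,0,0,0],[0,0,-0.012,0,0,0,0],[0,0,-0.008,0,0,0,0],[0,0,-0.003,0,0,0,0],[0,0,-0.003,0,0,0,0],[0,0,-0.003,0,0,0,0],[0,0,0,0,0,0,0]]}}

```text
clock: 32.42
position: [472.1, -382.4, 27.7]
ee_rot: [0.998, -0.067, 0.0, -0.0]
contact_force: [-0.3, -0.3, -0.5]
gripper_width: 52.9
grasp_force: 63.7
```

Call:
{"fn": "servo_tool", "kwargs": {"plan": [[0,0,-0.003,0,0,0,0],[0,0,-0.003,0,0,0,0],[0,0,-0.003,0,0,0,0],[0,0,0,0,0,0,0]]}}

```text
clock: 32.92
position: [472.2, -382.6, 26.7]
ee_rot: [0.998, -0.067, 0.0, 0.0]
contact_force: [-1.7, 3.0, 7.9]
gripper_width: 52.9
grasp_force: 64.7
```

Call:
{"fn": "servo_tool", "kwargs": {"plan": [[0,0,0.004,0,0,0,0.8],[0,0,0,0,0,0,1],[0,0,0,0,0,0,1],[0,0,0,0,0,0,1],[0,0,0.04,0,0,0,1],[0,0,0.12,0,0,0,1],[0,0,0.16,0,0,0,1],[0,0,0.1,0,0,0,1],[0,0,0,0,0,0,1],[0,0,0,0,0,0,1]]}}

```text
clock: 34.17
position: [471.7, -382.0, 152.0]
ee_rot: [0.998, -0.067, -0.0, -0.0]
contact_force: [-0.4, -1.3, -0.6]
gripper_width: 85.6
grasp_force: 0.0
```

Run:
```python
from h import *
from bench import vision
d,c,s=wrist("w14")
def chk(c,n,x,y,h):
    P=c.reshape(-1,3); P=P[~np.isnan(P[:,2])]
    N=P[(np.hypot(P[:,0]-x,P[:,1]-y)<52)&(abs(P[:,2]-h)<5)]; print(n,rect(N),np.percentile(N[:,2],[5,50,95]).round(1),h)
chk(c,"deep",471,-382,88)
t=vision.get_image("top"); c=cloud(t)
chk(c,"pcr",491.5,241.5,66); chk(c,"tube",499,421,65)
cv2.imwrite("pics/top_end.png",t["image"][:,:,::-1])
```

```text
t 34.17 tcp [ 471.7 -382.   152. ] yaw tool x -0.135 tilt [-0.     0.001] F [-0.4 -1.3 -0.6] J [-0.41  0.39 -0.11 -0.   -1.07  1.85]
deep (array([ 471.4, -382.7]), 74.5, 54.2, np.float64(-0.136)) [83.9 87.7 88.9] 88
pcr (array([491.8, 242.3]), 78.9, 55.4, np.float64(-0.185)) [62.1 65.4 69.2] 66
tube (array([499.3, 422. ]), 79.5, 54.9, np.float64(0.219)) [60.5 63.4 67.3] 65
```

View pics/top_end.png

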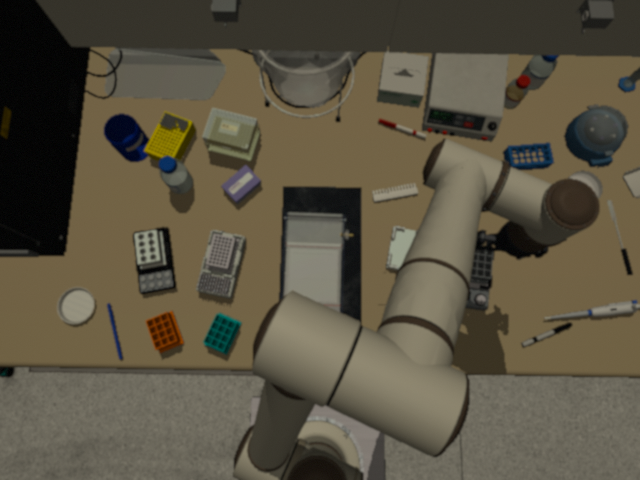

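The tube rack is on the magnetic stand (152,258), the PCR block is on the cooler (221,263) and the deep-well block is on the shaker (482,270). All three are seated at the right heights, and the bystanders and look-alikes are untouched.

```bash
python3 -c "
from bench import arm
print(arm.job_done())"
```

```text
the job is handed in; nothing more can be done
None
```

The job is handed in: the PCR block is on the cooler, the tube rack on the magnetic stand and the deep-well block on the shaker, each measured level and fully seated after about 34 s of the 104 s allowed. The first grasp attempt closed on top of the deep-well block (about 9.5 N) without moving it.

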